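# Wind the sample stage to its stop and hold the slide flush on its sloped face

## Robot

A 6-joint arm with a two-finger parallel gripper is mounted at the origin on the work surface. World frame = base frame: x ahead of the robot, y to its left, z up, the work surface at z = 0. Lengths are in mm, angles in rad, forces in N, time in s.
With the tool pointing down it reaches from about 275 to 750 mm from the base axis. Payload 10.2 kg.
Tool frame: the origin (TCP) lies midway between the tips of the shut fingers; the grasp point (between the pads) lies 19 mm behind it (ctrl.tcp_to_grasp is the z of the grasp point in the tool frame, in mm); z points along the fingers, y is the direction in which the jaws open and shut (so a half turn about z gives the same grasp; the last joint's range is limited). The gripper opens to 85 mm and grips with 20 to 120 N. Pads are 22 mm wide; open, the fingers measure 114 mm over their backs; the gripper's body (76 mm by 85 mm) begins 54 mm behind the grasp point. The pads swing forward as they close: fully open they stand 13 mm farther back than shut.
Start: joints at [-1.464, 0.313, 1.498, -0, 1.331, -0.223], TCP at [170.011, -496.717, 194.594] pointing down, gripper open.
Joint ranges: [-2.94, 2.94], [-0.97, 2.17], [0.19, 2.56], [-1.23, 4.37], [0.02, 3.11], [-2.88, 2.88]. Speed limits (rad/s): [2.39, 2.39, 3.01, 3.14, 3.14, 3.14].

## Interface

Orientations are given as a unit quaternion [w, x, y, z].
In Python, from rig import sensors, capture, order, ctrl gives the robot as it stands. The module is installed in compiled form; this text tells all that it offers.
- The arm moves only by the tool play_rows, never from a script. Its argument "deltas" is a list of rows, each a list of 7 numbers: the shift along the world's x, y, z in units of 40 mm (1.0 is 40 mm), then the turn, a rotation vector about the world's x, y, z in units of 6 degrees (1.0 is 6 degrees), then the opening, from -1 (shut) to 1 (fully open). A call has 1 to 8 rows; each row shifts and turns the commanded pose from where the row before left it; what a row does not reach is not made up. A row lasts 1/12 s, in which the tool goes at most 41.7 mm and 7.16 degrees, less where a joint would pass 70% of its speed; a pose out of reach is approached as far as the arm can. A call is refused whole if a number of a shift passes 1 or a number of a turn 1, either way. A call with a gripper value outside its range is refused whole. The fingers move at their own pace and stop on an object; "squeeze" is the grip in N (left out, the last holds). Time passes only in rows, so rows that do not move let the fingers close. It gives the time, the measured TCP pose, the force and the opening at its end, in the units of the state.
- sensors.sense(): the state, without advancing time (a new reading comes with each control period).
- capture(name): name is "scene" or "top" or "wrist"; returns a dict with "pixels" (420x560x3 uint8, red, green, blue), "z_map" (420x560 float32, mm along the optical axis (not along the pixel's ray), 0 where there is no reading), "fx", "fy", "cx", "cy" (pixels), "k1" (the pictures are not rectified: a ray, as slopes to the right and down, at radius r is drawn at 1 + k1 r^2 times it, then the intrinsics apply), "eye" and "rotation" of the camera in the world; the wrist camera has in their place "tool_from_camera" (4x4, takes a point from camera to tool coordinates, whose origin is the TCP and whose axes are the flange's). Camera axes: x right, y down, z forward; pixel columns grow to the right and rows downward; lengths in mm; the calibration is good to about 2 mm. A picture is of the moment at which its call begins: read the wrist's pose just before it.
- order.finish_job(): hands the job in, once; it reports no verdict.
The state is a dict: "time_s": time; "joints": joint angles; "dq": joint speeds; "tau": joint torques, N m; "eef_pos": TCP position; "ee_rot": TCP orientation; "force": force on the tool from outside, world axes, zero at the start; "wrist_torque": the same for the moment, N m; "grip_width": opening from 0.0 (shut) to 1.0 (fully open).
Only numpy, scipy, OpenCV 4.12 (cv2) and the standard library are available. Lean on these libraries where they do the work, as an engineer would, in place of code of your own. Each camera call takes 0.05 s, during which the arm holds its last target. There are 200 camera calls.

## Task

Wind the handwheel by its crank pin, clockwise seen from above, until the stage carriage touches its depth stop. Then pick up the sample slide by its upright tab and hold it by the tab against the sloped stage face for the measurement: centred over the dark window, long side along the long side of the face, its whole underside flush, with a light push. Finish while still holding it pressed there, and leave the other things on the bench where they are.

Things in the scene. Friction and masses are not known exactly. Their poses are not given: they have to be found in the camera images.
- carriage (a joint): travel in m of the aluminium stage carriage (90 x 96 x 22 mm) along its two rails, the stage unit's +x direction (away from the robot at yaw 0). It touches the tip of the fixed stop screw at 0.036, and cannot go farther. It moves 4 mm for each radian of the handwheel (clockwise from above moves it towards the stop; 25 mm a turn), and stays where it is left. It starts 18 to 32 mm short of the stop.
- wheel_centre (a point): point on the upright axis of the aluminium handwheel (108 mm diameter, on a grey gearbox at the right-hand end of the stage unit), 26 mm above the wheel's flat top, level with crank_grip. The wheel turns with about 0.12 N m of friction, about 3 N at the crank pin; it has no spring.
- crank_grip (a point): middle of the upright round black crank pin (18 mm diameter, 50 mm tall, standing on the wheel's top, which lies 26 mm below this point; a hub 4 mm high is at the wheel's centre). It stands 42 mm from the wheel's axis and spins freely about its own upright axis, so a hand that grips it need not turn.
- stage_unit: the fixed stage unit: dark steel base plate 210 x 300 x 14 mm; origin at the centre of its underside on the bench, z up, x along the carriage's rails towards the stop, y from the handwheel (centre at y = -100 mm) to the carriage (centre at y = +85 mm). The gearbox rises to 60 mm, the wheel's top to 78 mm and the crank pin to 129 mm above the bench.
- tilt_plate: the steel stage plate on the carriage, 90 mm (x) x 64 mm (y) x 10 mm, clamped at a slope about its own x axis, which is level and parallel to the rails. Its origin lies on that axis, 18 mm below its upper face and 82 mm above the bench. It does not yield to a push of a few newtons.
- stage_face (a point): centre of the plate's flat upper face, at the dark round beam window (26 mm diameter). z is the face's outward normal, which leans from upright towards the stage unit's +y side (away from the handwheel) by 14 to 32 degrees, different each time; x and y run along the face's 90 mm and 64 mm sides. The face has no lip: a slide let go may slip off. The plate's upper edge is the one nearer the handwheel.
- slide_tab (a point): centre of the sample slide, 30 mm above its underside, in its grip tab. The slide is an aluminium plate 76 mm (x) x 50 mm (y) x 6 mm with a black upright tab in the middle, 14 mm thick (x), 26 mm wide (y), from 6 to 54 mm above the underside; z points from the plate up the tab. Either way round is the same. Mass about 0.085 kg. It starts lying flat, tab up, on a blue mat 4 mm thick (150 x 130 mm) on the robot's left.

How it is judged:
By the outcome, as a careful person would: the job done as asked, in the order asked, and still so for the second after the job is handed in, while the arm keeps its last pose, push and grip.
It also fails if it takes over 64 s, if anything falls off the work surface, if the arm or the gripper's body presses on something with over 40 N, if the wrist force passes 120 N, or if a joint passes its speed limit or range.

## Working session

There is one attempt and no reset: what is moved stays moved. The work goes in short steps, Python scripts to look and compute and a tool call to move; the robot and the scene stay as the last step left them, time stands still between calls to the robot, and variables do not carry over. Pictures are saved under pics/ and viewed, about 8 in all and at most 12, crops included, and the job is handed in when it is done.

Besides the shell and the picture viewer there is one more tool, called after "Request:" as name([rows], argument=value, ...), one row to a line, values as JSON. play_rows: Moves the arm, as the interface text tells. Its arguments: {"type":"object","properties":{"deltas":{"type":"array","items":{"type":"array","items":{"type":"number"}}},"squeeze":{"type":"number"}},"required":["deltas"]}

```bash
mkdir -p pics; cat > h.py <<'E'
import numpy as np, cv2, pickle
from scipy.spatial.transform import Rotation as R
from rig import sensors, capture, order, ctrl
def Rq(q): return R.from_quat([q[1],q[2],q[3],q[0]]).as_matrix()
def snap(name, fn):
    s=sensors.sense(); c=capture(name)
    if name=="wrist":
        T=np.eye(4);T[:3,:3]=Rq(s["ee_rot"]);T[:3,3]=s["eef_pos"]
        W=T@np.array(c["tool_from_camera"])
        c["eye"]=W[:3,3];c["rotation"]=W[:3,:3]
    cv2.imwrite(f"pics/{fn}.png",c["pixels"][:,:,::-1]); pickle.dump(dict(c),open(f"pics/{fn}.pkl","wb")); return c
def cloud(c):
    v,u=np.mgrid[:420,:560].astype(float)
    K=np.array([[c["fx"],0,c["cx"]],[0,c["fy"],c["cy"]],[0,0,1]])
    p=cv2.undistortPoints(np.stack([u,v],-1).reshape(-1,1,2),K,np.array([c["k1"],0,0,0,0.])).reshape(420,560,2)
    z=c["z_map"]; P=np.dstack([p[...,0]*z,p[...,1]*z,z])@np.array(c["rotation"]).T+np.array(c["eye"])
    P[z==0]=np.nan; return P
E
python3 - <<'E'
from h import *
print(sensors.sense(), ctrl.tcp_to_grasp)
for n in("scene","top"):
    c=snap(n,n+"0"); print(n,c["eye"],c["rotation"],c["fx"],c["k1"])
a=[cv2.imread(f"pics/{n}0.png") for n in("scene","top")]
cv2.imwrite("pics/both.png",cv2.resize(np.vstack(a),(400*560//420*1,600)) if 0 else np.hstack([cv2.resize(x,(400,300)) for x in a]))
E
```

```text
{'time_s': 0.0, 'joints': array([-1.46442058e+00,  3.13426586e-01,  1.49845068e+00,  2.66829347e-05,
        1.33094960e+00, -2.23428648e-01]), 'dq': array([-0.00055032,  0.00099339,  0.00037902, -0.00135866,  0.00146656,
       -0.001482  ]), 'tau': array([ 7.47062331e-04, -4.12259209e+01, -2.59743851e+01, -1.26368718e-04,
        4.11069137e-03,  7.36602352e-07]), 'eef_pos': array([ 169.97516254, -496.41329428,  194.04195171]), 'ee_rot': array([-6.15291153e-04,  9.86434749e-01,  1.64152689e-01,  4.90318068e-05]), 'force': array([0.00987862, 0.64467095, 0.24336745]), 'wrist_torque': array([ 0.07080656, -0.01917249,  0.00925983]), 'grip_width': 1.0001036302763937} -18.700000000000003
scene [ 904.19996839 -412.86968788  868.7734847 ] [-0.30112411  0.90129442  0.29295632 -0.10568462] 478.8126650312927 -0.042425662792898895
top [376.54804471  70.35510621 815.54926507] [ 0.06014763 -0.70193035  0.70603152 -0.07208014] 428.90540692879637 -0.07223171129301385
```

```bash
sed -i 's|    cv2.imwrite(f"pics/{fn}.png"|    else: c["rotation"]=Rq(c["rotation"])\n&|' h.py
python3 - <<'E'
from h import *
for n in("scene","top"):
    c=snap(n,n+"0"); P=cloud(c); print(n); 
    for v in range(30,420,60): print([tuple(np.round(P[v,u]).tolist()) for u in range(40,560,120)])
E
```

```text
scene
[(-658.0, 290.0, -30.0), (-764.0, 879.0, -370.0), (57.0, 719.0, -2.0), (333.0, 1051.0, -70.0), (701.0, 1115.0, 33.0)]
[(16.0, -67.0, 247.0), (232.0, 74.0, 251.0), (242.0, 468.0, 1.0), (517.0, 670.0, -2.0), (813.0, 670.0, 135.0)]
[(-126.0, -83.0, 1.0), (303.0, -15.0, 192.0), (385.0, 273.0, 5.0), (649.0, 392.0, 62.0), (880.0, 553.0, 66.0)]
[(42.0, -207.0, 2.0), (271.0, -40.0, -0.0), (547.0, 55.0, 108.0), (719.0, 283.0, -2.0), (945.0, 443.0, 0.0)]
[(177.0, -308.0, 1.0), (386.0, -155.0, 1.0), (596.0, -13.0, 14.0), (806.0, 82.0, 91.0), (1082.0, 888.0, -747.0)]
[(291.0, -393.0, 2.0), (482.0, -252.0, 2.0), (670.0, -115.0, 2.0), (857.0, 22.0, -2.0), (1170.0, 649.0, -753.0)]
[(386.0, -467.0, -1.0), (564.0, -335.0, 1.0), (737.0, -207.0, -2.0), (911.0, -117.0, 93.0), (1246.0, 438.0, -751.0)]
top
[(917.0, 569.0, 1.0), (912.0, 307.0, -2.0), (895.0, 51.0, 21.0), (911.0, -207.0, 1.0), (923.0, -482.0, -2.0)]
[(763.0, 536.0, 26.0), (769.0, 297.0, 5.0), (770.0, 52.0, -0.0), (772.0, -197.0, -1.0), (777.0, -459.0, -0.0)]
[(645.0, 537.0, -1.0), (638.0, 288.0, 14.0), (641.0, 53.0, -0.0), (641.0, -188.0, 2.0), (644.0, -443.0, -3.0)]
[(522.0, 525.0, -2.0), (520.0, 284.0, 6.0), (502.0, 56.0, 103.0), (506.0, -157.0, 78.0), (518.0, -426.0, -1.0)]
[(406.0, 514.0, -1.0), (406.0, 279.0, 9.0), (405.0, 55.0, 12.0), (403.0, -174.0, 1.0), (399.0, -412.0, 2.0)]
[(294.0, 504.0, 0.0), (296.0, 277.0, 1.0), (295.0, 55.0, -2.0), (292.0, -168.0, 1.0), (285.0, -404.0, -3.0)]
[(186.0, 497.0, 0.0), (190.0, 274.0, 1.0), (250.0, 61.0, 266.0), (288.0, -37.0, 441.0), (175.0, -393.0, -0.0)]
```

View pics/top0.png

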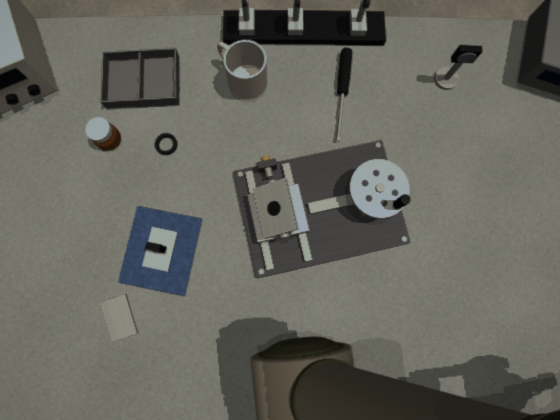

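View pics/scene0.png

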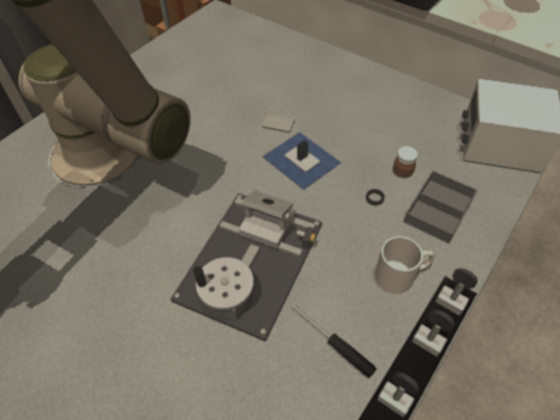

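```bash
cat > m.py <<'E'
from h import *
def rect(P2):
    return cv2.minAreaRect(P2.astype(np.float32))
def run(n):
    c=pickle.load(open(f"pics/{n}.pkl","rb")); P=cloud(c); X=P.reshape(-1,3); X=X[~np.isnan(X[:,0])]
    col=c["pixels"].astype(int)
    x,y,z=X.T
    base=X[(x>330)&(x<700)&(y>-260)&(y<170)&(z>10)&(z<18)]
    print("base",rect(base[:,:2]))
    w=X[(x>400)&(x<620)&(y>-220)&(y<-40)&(z>72)&(z<84)]
    (cx,cy),r=cv2.minEnclosingCircle(w[:,:2].astype(np.float32)); print("wheel",cx,cy,r,np.median(w[:,2]),w[:,:2].mean(0),len(w))
    k=X[(x>400)&(x<620)&(y>-220)&(y<-40)&(z>122)&(z<135)]; print("crank top",k.mean(0),len(k))
    k=X[(x>400)&(x<620)&(y>-220)&(y<-40)&(z>90)&(z<135)]; print("crank all",k.mean(0),len(k))
    t=X[(x>400)&(x<600)&(y>-10)&(y<130)&(z>82)&(z<130)]
    for _ in range(6):
        m=t.mean(0) if _==0 else m
        A=np.c_[t[:,:2],np.ones(len(t))]
        if _==0: s=np.ones(len(t),bool)
        co=np.linalg.lstsq(A[s],t[s][:,2],rcond=None)[0]; s=abs(A@co-t[:,2])<4
    nn=np.array([-co[0],-co[1],1]);nn/=np.linalg.norm(nn); q=t[s]
    print("plate n",nn,np.degrees(np.arccos(nn[2])),"az",np.degrees(np.arctan2(nn[1],nn[0])),s.sum(),len(t),q.mean(0),q.min(0),q.max(0))
    print(" rect",rect(q[:,:2]))
    g=X[(x>380)&(x<520)&(y>180)&(y<360)&(z>45)]; print("tab",g.mean(0),len(g),np.percentile(g[:,2],[50,98]),rect(g[:,:2]))
    gl=X[(x>380)&(x<520)&(y>180)&(y<360)&(z<45)&(z>-5)]
    sel=(P[...,0]>380)&(P[...,0]<520)&(P[...,1]>180)&(P[...,1]<360)&(P[...,2]<25)&(col[...,0]>110)
    g=P[sel]; print("slide",g.mean(0),len(g),rect(g[:,:2]))
if __name__=="__main__":
    run("top0");run("scene0")
E
python3 m.py
```

```text
base ((553.005615234375, -18.37298583984375), (267.76910400390625, 301.11260986328125), 12.18081283569336)
wheel 546.094482421875 -122.43081665039062 54.70427703857422 77.91268478428015 [ 546.5651541  -118.96416883] 2647
crank top [ 515.03070122 -149.69421531  128.15718439] 88
crank all [ 513.93828336 -147.93311798  118.95753784] 152
plate n [-0.09768894  0.44022338  0.89255826] 26.80350188054781 az 102.51163141028621 1813 1940 [506.17877216  65.58238275  98.78740596] [457.15303856  29.48854195  82.18248617] [556.02430188 102.29675844 114.48211819]
 rect ((506.7787780761719, 65.98519897460938), (90.51478576660156, 58.657264709472656), 12.42685317993164)
tab [445.13036982 280.09444752  57.05637818] 135 [57.84969961 60.28176619] ((445.5654296875, 281.62030029296875), (27.593109130859375, 13.993843078613281), 78.83683013916016)
slide [450.37108329 249.40637963   3.34757783] 2742 ((449.96795654296875, 269.98712158203125), (179.96434020996094, 139.7998046875), 89.97461700439453)
base ((553.210205078125, -20.464630126953125), (265.18292236328125, 301.53814697265625), 12.619843482971191)
wh
[... 174 characters left out ...]
521.83138949 -156.00963019  116.53878825] 169
plate n [-0.0927657   0.42876873  0.89863892] 26.020268293839358 az 102.20799336636792 674 859 [511.52918757  60.47500017 100.41997915] [459.89525646  25.96050765  82.24257728] [559.72124757  99.75394374 115.43400121]
 rect ((509.6413269042969, 62.58924102783203), (91.33658599853516, 61.75312423706055), 13.40351676940918)
tab [450.14681194 276.32140022  54.4648447 ] 88 [55.76196215 59.74051826] ((449.65606689453125, 278.2213134765625), (28.446805953979492, 16.020566940307617), 78.4132308959961)
slide [454.04543888 246.72207865   2.99622257] 1227 ((449.9625549316406, 270.08172607421875), (139.86508178710938, 179.6284637451172), 0.0814010351896286)
```

Request:
play_rows([
  [0.6,0.6,0.2,0,0,0,1],
  [0.67,0.66,0.2,0,0,0,1],
  [0.67,0.66,0.2,0,0,0,1],
  [0.67,0.66,0.2,0,0,0,1],
  [0.67,0.66,0,0,0,0,1],
  [0.67,0.66,0,0,0,0,1],
  [0.67,0.66,0,0,0,0,1],
  [0.67,0.66,0,0,0,0,1],
])

```text
time_s: 0.87
eef_pos: [382.6, -286.3, 226.7]
ee_rot: [0.0, 0.986, 0.164, 0.0]
force: [0.5, -1.4, 0.5]
grip_width: 0.998
```

Request:
play_rows([
  [0.67,0.66,0,0,0,0,1],
  [0.67,0.66,0,0,0,0,1],
  [0.6,0.6,0,0,0,0,1],
  [0.5,0.5,0,0,0,0,1],
  [0.4,0.4,0,0,0,0,1],
  [0.3,0.3,0,0,0,0,1],
  [0,0,0,0,0,0,1],
])

```text
time_s: 1.45
eef_pos: [508.6, -160.9, 226.2]
ee_rot: [-0.0, 0.986, 0.166, -0.0]
force: [-1.3, 0.5, -1.1]
grip_width: 0.999
```

```bash
python3 - <<'E'
from h import *
c=snap("wrist","w1"); print(sensors.sense()["eef_pos"],sensors.sense()["joints"],c["tool_from_camera"],c["eye"])
import m; m.run("w1")
E
```

```text
[ 507.63503771 -162.16868374  226.20823589] [-5.29180108e-01  3.09929293e-01  1.41892468e+00 -7.00813158e-05
  1.41341982e+00  7.09571664e-01] [[-9.53177800e-04 -9.65711138e-01 -2.59617197e-01  6.48122514e+01]
 [ 9.99999544e-01 -9.04003451e-04 -3.08805289e-04 -1.30867737e+00]
 [ 6.35218645e-05 -2.59617373e-01  9.65711559e-01 -1.78898246e+02]
 [ 0.00000000e+00  0.00000000e+00  0.00000000e+00  1.00000000e+00]] [ 569.42708165 -138.66350968  405.0823721 ]
base ((533.8491821289062, -21.947311401367188), (230.67323303222656, 300.6505432128906), 12.3566255569458)
wheel 545.51318359375 -121.48847961425781 54.105628967285156 77.64768967706627 [ 548.42461425 -120.22781082] 10736
crank top [ 515.5238148  -150.02908218  128.27221803] 395
crank all [ 516.90006078 -149.73332672  123.41331152] 509
plate n [-0.09278475  0.428707    0.8986664 ] 26.016678888185663 az 102.21213147166559 4657 5499 [508.57001394  62.7320396  100.02009953] [457.15493957  27.53294895  82.26126984] [556.06832266 104.04119689 113.29808809]
 rect ((506.4237976074219, 65.83396911621094), (89.57257080078125, 60.07356262207031), 12.374457359313965)m.py:23: RuntimeWarning: Mean of empty slice.
  g=X[(x>380)&(x<520)&(y>180)&(y<360)&(z>45)]; print("tab",g.mean(0),len(g),np.percentile(g[:,2],[50,98]),rect(g[:,:2]))
  ret = um.true_divide(
Traceback (most recent call last):
  File "m.py", line 23, in run
    g=X[(x>380)&(x<520)&(y>180)&(y<360)&(z>45)]; print("tab",g.mean(0),len(g),np.percentile(g[:,2],[50,98]),rect(g[:,:2]))
                                                                              ~~~~~~~~~~~~~^^^^^^^^^^^^^^^^
IndexError: index -1 is out of bounds for axis 0 with size 0
```

View pics/w1.png

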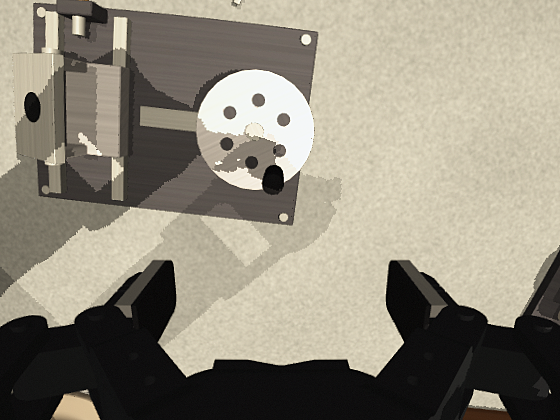

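Request:
play_rows([
  [0.11,0.15,-0.5,0,0,0,1],
  [0.1,0.14,-0.7,0,0,0,1],
  [0,0,-0.7,0,0,0,1],
  [0,0,-0.7,0,0,0,1],
  [0,0,-0.5,0,0,0,1],
  [0,0,-0.4,0,0,0,1],
  [0,0,0,0,0,0,1],
])

```text
time_s: 2.08
eef_pos: [513.4, -151.5, 83.6]
ee_rot: [-0.002, 0.987, 0.164, -0.002]
force: [-0.5, 0.2, 0.2]
grip_width: 1.002
```

Request:
play_rows([
  [0,0,0,0,0,0,-1],
  [0,0,0,0,0,0,-1],
  [0,0,0,0,0,0,-1],
  [0,0,0,0,0,0,-1],
  [0,0,0,0,0,0,-1],
  [0,0,0,0,0,0,-1],
], squeeze=30)

```text
time_s: 2.58
eef_pos: [515.8, -151.5, 87.2]
ee_rot: [0.0, 0.986, 0.164, 0.0]
force: [-0.4, 0.4, 5.1]
grip_width: 0.179
```

```bash
python3 - <<'E'
import numpy as np
r=42/40
for step in(12,):
    a=np.radians(-136.5-step*np.arange(0,41)); p=r*np.c_[np.cos(a),np.sin(a)]
    d=np.diff(p,axis=0)
    for i in range(0,40,8): print([[*map(float,np.round(x,2)),0,0,0,0,-1] for x in d[i:i+8]])
E
```

```text
[[-0.13, 0.17, 0, 0, 0, 0, -1], [-0.09, 0.2, 0, 0, 0, 0, -1], [-0.05, 0.21, 0, 0, 0, 0, -1], [-0.01, 0.22, 0, 0, 0, 0, -1], [0.04, 0.22, 0, 0, 0, 0, -1], [0.08, 0.2, 0, 0, 0, 0, -1], [0.12, 0.18, 0, 0, 0, 0, -1], [0.16, 0.15, 0, 0, 0, 0, -1]]
[[0.19, 0.11, 0, 0, 0, 0, -1], [0.21, 0.07, 0, 0, 0, 0, -1], [0.22, 0.03, 0, 0, 0, 0, -1], [0.22, -0.02, 0, 0, 0, 0, -1], [0.21, -0.06, 0, 0, 0, 0, -1], [0.19, -0.1, 0, 0, 0, 0, -1], [0.17, -0.14, 0, 0, 0, 0, -1], [0.13, -0.17, 0, 0, 0, 0, -1]]
[[0.09, -0.2, 0, 0, 0, 0, -1], [0.05, -0.21, 0, 0, 0, 0, -1], [0.01, -0.22, 0, 0, 0, 0, -1], [-0.04, -0.22, 0, 0, 0, 0, -1], [-0.08, -0.2, 0, 0, 0, 0, -1], [-0.12, -0.18, 0, 0, 0, 0, -1], [-0.16, -0.15, 0, 0, 0, 0, -1], [-0.19, -0.11, 0, 0, 0, 0, -1]]
[[-0.21, -0.07, 0, 0, 0, 0, -1], [-0.22, -0.03, 0, 0, 0, 0, -1], [-0.22, 0.02, 0, 0, 0, 0, -1], [-0.21, 0.06, 0, 0, 0, 0, -1], [-0.19, 0.1, 0, 0, 0, 0, -1], [-0.17, 0.14, 0, 0, 0, 0, -1], [-0.13, 0.17, 0, 0, 0, 0, -1], [-0.09, 0.2, 0, 0, 0, 0, -1]]
[[-0.05, 0.21, 0, 0, 0, 0, -1], [-0.01, 0.22, 0, 0, 0, 0, -1], [0.04, 0.22, 0, 0, 0, 0, -1], [0.08, 0.2, 0, 0, 0, 0, -1], [0.12, 0.18, 0, 0, 0, 0, -1], [0.16, 0.15, 0, 0, 0, 0, -1], [0.19, 0.11, 0, 0, 0, 0, -1], [0.21, 0.07, 0, 0, 0, 0, -1]]
```

Request:
play_rows([
  [-0.13,0.17,0,0,0,0,-1],
  [-0.09,0.2,0,0,0,0,-1],
  [-0.05,0.21,0,0,0,0,-1],
  [-0.01,0.22,0,0,0,0,-1],
  [0.04,0.22,0,0,0,0,-1],
  [0.08,0.2,0,0,0,0,-1],
  [0.12,0.18,0,0,0,0,-1],
  [0.16,0.15,0,0,0,0,-1],
])

```text
time_s: 3.25
eef_pos: [520.8, -89.0, 87.2]
ee_rot: [0.001, 0.986, 0.165, 0.0]
force: [0.4, -9.0, 6.0]
grip_width: 0.181
```

Request:
play_rows([
  [0.19,0.1,0,0,0,0,-1],
  [0.21,0.06,0,0,0,0,-1],
  [0.22,0.03,0,0,0,0,-1],
  [0.22,-0.02,0,0,0,0,-1],
  [0.21,-0.06,0,0,0,0,-1],
  [0.19,-0.1,0,0,0,0,-1],
  [0.17,-0.14,0,0,0,0,-1],
  [0.13,-0.17,0,0,0,0,-1],
])

```text
time_s: 3.92
eef_pos: [581.7, -99.7, 87.1]
ee_rot: [-0.001, 0.986, 0.165, -0.001]
force: [-4.5, 1.9, 10.0]
grip_width: 0.18
```

Request:
play_rows([
  [0.09,-0.2,0.03,0,0,0,-1],
  [0.05,-0.21,0,0,0,0,-1],
  [0.01,-0.22,0,0,0,0,-1],
  [-0.04,-0.22,0,0,0,0,-1],
  [-0.08,-0.2,0,0,0,0,-1],
])

```text
time_s: 4.33
eef_pos: [583.4, -142.6, 87.3]
ee_rot: [-0.001, 0.986, 0.165, 0.0]
force: [1.5, 3.4, 0.3]
grip_width: 0.18
```

Request:
play_rows([
  [-0.12,-0.18,0,0,0,0,-1],
  [-0.16,-0.15,0,0,0,0,-1],
  [-0.19,-0.11,0,0,0,0,-1],
])

```text
time_s: 4.58
eef_pos: [563.6, -161.2, 87.4]
ee_rot: [-0.0, 0.986, 0.164, -0.0]
force: [2.8, 3.5, -0.9]
grip_width: 0.183
```

Request:
play_rows([
  [-0.21,-0.07,0,0,0,0,-1],
  [-0.22,-0.03,0,0,0,0,-1],
])

```text
time_s: 4.75
eef_pos: [546.1, -165.1, 87.4]
ee_rot: [-0.0, 0.986, 0.164, -0.0]
force: [4.4, 5.3, -2.5]
grip_width: 0.183
```

```bash
python3 - <<'E'
from h import *
print(sensors.sense()["force"],sensors.sense()["eef_pos"])
c=snap("wrist","w2"); cv2.imwrite("pics/w2c.png",cv2.resize(c["pixels"][:220,:360,::-1],None,fx=2,fy=2,interpolation=2))
c=snap("top","t2"); 
E
```

```text
[ 4.43180381  5.31204404 -2.54506614] [ 546.10557808 -165.09929634   87.41506559]
```

View pics/w2c.png

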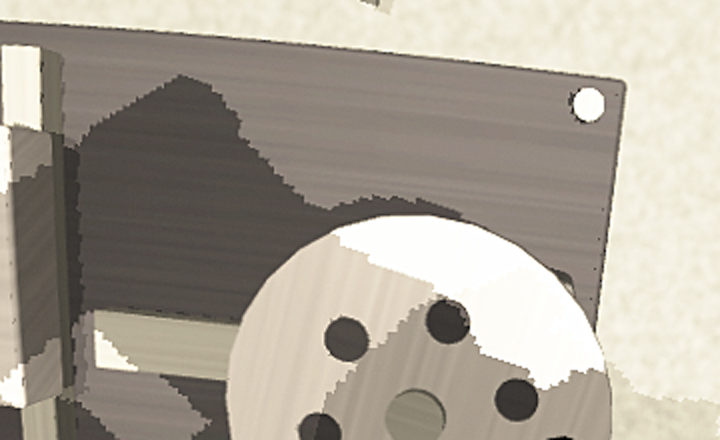

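Request:
play_rows([
  [-0.22,0.02,0,0,0,0,-1],
  [-0.21,0.06,0,0,0,0,-1],
])

```text
time_s: 5.02
eef_pos: [529.9, -161.9, 87.5]
ee_rot: [-0.0, 0.986, 0.164, 0.0]
force: [6.1, 5.0, -6.1]
grip_width: 0.184
```

Request:
play_rows([
  [-0.19,0.1,0,0,0,0,-1],
  [-0.17,0.14,0,0,0,0,-1],
])

```text
time_s: 5.18
eef_pos: [515.7, -152.3, 87.5]
ee_rot: [0.0, 0.986, 0.164, 0.001]
force: [8.3, 3.2, -7.9]
grip_width: 0.18
```

Request:
play_rows([
  [-0.13,0.17,0,0,0,0,-1],
  [-0.09,0.2,0,0,0,0,-1],
])

```text
time_s: 5.35
eef_pos: [508.7, -141.1, 88.0]
ee_rot: [0.005, 0.986, 0.164, 0.002]
force: [15.7, -32.4, -19.0]
grip_width: 0.18
```

Request:
play_rows([
  [0.04,-0.09,0,0,0,0,-1],
  [0,0,0,0,0,0,-1],
])

```text
time_s: 5.52
eef_pos: [510.1, -144.6, 88.0]
ee_rot: [0.004, 0.986, 0.164, 0.002]
force: [10.5, -13.7, -11.5]
grip_width: 0.18
```

Request:
play_rows([
  [0.01,-0.05,0,0,0,0,-1],
  [0,0,0,0,0,0,-1],
])

```text
time_s: 5.68
eef_pos: [510.5, -145.5, 87.9]
ee_rot: [0.002, 0.986, 0.164, 0.002]
force: [10.3, -7.9, -10.2]
grip_width: 0.175
```

Request:
play_rows([
  [0,0,0,0,0,0,1],
  [0,0,0,0,0,0,1],
  [0,0,0,0,0,0,1],
  [0,0,0,0,0,0,1],
  [0,0,0,0,0,0,1],
])

```text
time_s: 6.1
eef_pos: [508.7, -143.1, 87.9]
ee_rot: [0.0, 0.986, 0.164, -0.0]
force: [-0.0, -0.7, -0.4]
grip_width: 0.875
```

Request:
play_rows([
  [0,0,0.4,0,0,0,1],
  [0,0,0.8,0,0,0,1],
  [0,0,0.9,0,0,0,1],
  [0,0,0.9,0,0,0,1],
  [0,0,0.5,0,0,0,1],
  [0,0.5,0,0,0,0,1],
  [0,0.6,0,0,0,0,1],
  [0,0,0,0,0,0,1],
])

```text
time_s: 6.77
eef_pos: [508.6, -96.2, 228.3]
ee_rot: [-0.0, 0.986, 0.165, 0.0]
force: [0.6, -0.1, 0.2]
grip_width: 1.003
```

```bash
python3 - <<'E'
from h import *
import m
c=snap("wrist","w3"); cv2.imwrite("pics/w3.png",c["pixels"][:,:,::-1]); print(sensors.sense()["eef_pos"])
try: m.run("w3")
except Exception as e: print("x")
E
```

```text
[508.68446769 -97.76650706 228.08190855]
base ((545.3493041992188, -19.853103637695312), (253.4265594482422, 300.3550720214844), 12.263093948364258)
wheel 545.6317749023438 -121.89521026611328 54.32168197631836 77.64848771742689 [ 548.0421868  -119.83112295] 10190
crank top [ 512.24936161 -145.37760754  128.05556429] 380
crank all [ 513.55627936 -143.89528419  120.92299536] 570
plate n [-0.09325028  0.43501531  0.89558141] 26.41679180302259 az 102.0988760720768 5618 6334 [533.23007034  69.32967638  99.49821776] [482.25496161  34.22594811  82.13537553] [581.07325342 108.31813251 113.37293747]
 rect ((531.2574462890625, 71.34095764160156), (90.30628967285156, 59.834102630615234), 12.150737762451172)
xm.py:23: RuntimeWarning: Mean of empty slice.
  g=X[(x>380)&(x<520)&(y>180)&(y<360)&(z>45)]; print("tab",g.mean(0),len(g),np.percentile(g[:,2],[50,98]),rect(g[:,:2]))
  ret = um.true_divide(
```

View pics/w3.png

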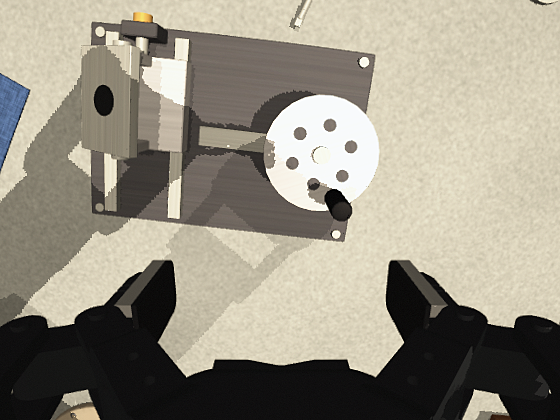

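```bash
python3 - <<'E'
from h import *
c=pickle.load(open("pics/w3.pkl","rb"));a=c["pixels"][5:85,75:200,::-1]
cv2.imwrite("pics/w3c.png",cv2.resize(a,None,fx=6,fy=6,interpolation=cv2.INTER_CUBIC))
E
```

```text
(no output)
```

View pics/w3c.png

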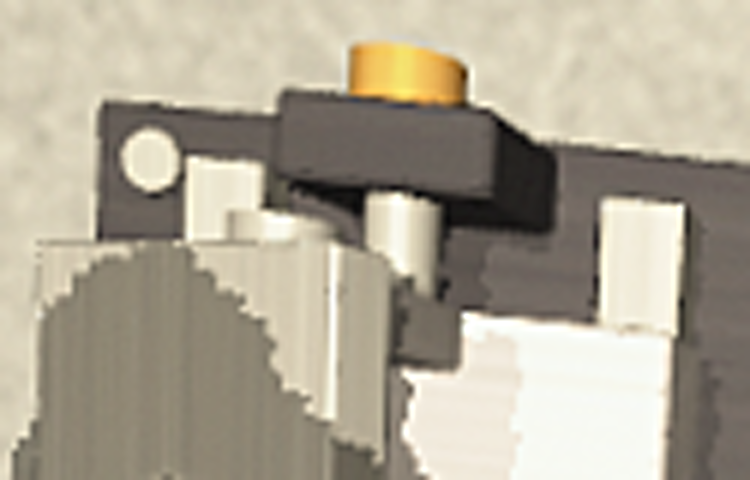

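Request:
play_rows([
  [-0.1,0.5,0,0,0,1,1],
  [-0.14,0.82,0,0,0,1,1],
  [-0.14,0.82,0,0,0,1,1],
  [-0.14,0.82,0,0,0,1,1],
  [-0.14,0.82,0,0,0,1,1],
  [-0.14,0.82,0,0,0,1,1],
  [-0.14,0.82,0,0,0,1,1],
  [-0.14,0.82,0,0,0,1,1],
])

```text
time_s: 7.48
eef_pos: [465.3, 151.4, 227.7]
ee_rot: [0.0, 0.833, 0.553, -0.0]
force: [1.0, -0.2, 0.1]
grip_width: 1.001
```

Request:
play_rows([
  [-0.14,0.82,0,0,0,1,1],
  [-0.14,0.82,0,0,0,1,1],
  [-0.14,0.7,0,0,0,0,1],
  [-0.1,0.6,0,0,0,0,1],
  [0,0,0,0,0,0,1],
  [0,0,0,0,0,0,1],
])

```text
time_s: 7.98
eef_pos: [444.8, 268.3, 227.5]
ee_rot: [0.0, 0.772, 0.636, -0.0]
force: [-0.2, -0.4, -0.7]
grip_width: 0.998
```

```bash
python3 - <<'E'
from h import *
s=sensors.sense(); c=snap("wrist","w4"); M=Rq(s["ee_rot"]); print(s["eef_pos"],s["joints"],np.degrees(np.arctan2(M[1,1],M[0,1])))
P=cloud(c); x,y,z=np.moveaxis(P,-1,0); col=c["pixels"].astype(int)
s1=(x>380)&(x<520)&(y>200)&(y<350)
g=P[s1&(z>50)&(z<70)]; print("tab",g.mean(0),len(g),cv2.minAreaRect(g[:,:2].astype(np.float32)))
sl=s1&(z<25)&(abs(x-446)<55)&(abs(y-281)<50)&(col[...,2]-col[...,0]<25)&(col[...,0]>70)
g=P[sl]; print("slide",g.mean(0),len(g),cv2.minAreaRect(g[:,:2].astype(np.float32)))
E
```

```text
[444.82320455 268.2851161  227.45409322] [ 3.17180056e-01  2.78820171e-01  1.45706797e+00 -4.60136299e-04
  1.40628940e+00  5.09419051e-01] -11.010163575579941
tab [445.23850989 282.68167873  57.51497723] 383 ((445.34405517578125, 281.9280090332031), (26.28936195373535, 13.876420021057129), 78.95418548583984)
slide [445.41221356 283.43218172   9.59010275] 2609 ((445.34783935546875, 281.98101806640625), (51.1451301574707, 77.16735076904297), 77.12860107421875)
```

View pics/w4.png

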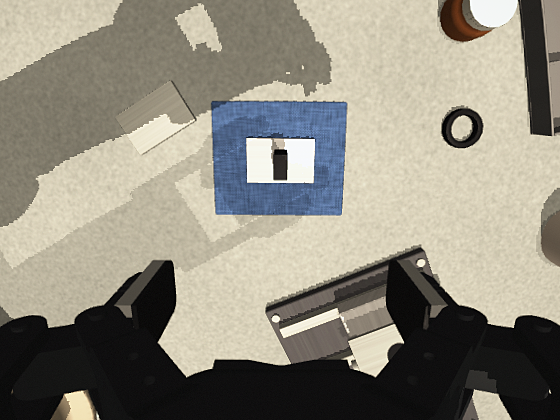

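Request:
play_rows([
  [0,0.17,-0.6,0,0,0,1],
  [0.01,0.17,-0.8,0,0,0,1],
  [0,0,-0.9,0,0,0,1],
  [0,0,-0.9,0,0,0,1],
  [0,0,-0.9,0,0,0,1],
  [0,0,-0.6,0,0,0,1],
  [0,0,-0.54,0,0,0,1],
  [0,0,0,0,0,0,1],
])

```text
time_s: 8.7
eef_pos: [443.5, 279.5, 14.5]
ee_rot: [-0.001, 0.773, 0.635, -0.003]
force: [-0.4, -0.5, -0.1]
grip_width: 1.004
```

Request:
play_rows([
  [0,0,0,0,0,0,1],
  [0,0,0,0,0,0,-1],
  [0,0,0,0,0,0,-1],
  [0,0,0,0,0,0,-1],
  [0,0,0,0,0,0,-1],
  [0,0,0,0,0,0,-1],
  [0,0,0,0,0,0,-1],
  [0,0,0,0,0,0,-1],
], squeeze=40)

```text
time_s: 9.37
eef_pos: [445.4, 281.8, 18.5]
ee_rot: [0.0, 0.772, 0.635, 0.0]
force: [1.4, 0.8, 1.9]
grip_width: 0.143
```

```bash
python3 - <<'E'
from h import *
def face(n,c0,yaw=12.25):
    c=pickle.load(open(f"pics/{n}.pkl","rb")); P=cloud(c); x,y,z=np.moveaxis(P,-1,0)
    col=c["pixels"].astype(int).sum(-1)
    ux=np.array([np.cos(np.radians(yaw)),np.sin(np.radians(yaw)),0]); uy=np.array([-ux[1],ux[0],0])
    D=P-np.array([*c0,98]); a=D@ux; b=D@uy; h=D[...,2]
    s=(abs(a)<43)&(abs(b)<27)
    k=np.array([0,-.5,0.])
    for _ in range(10):
        k=np.linalg.lstsq(np.c_[a[s],b[s],np.ones(s.sum())],h[s],rcond=None)[0]
        s=(abs(a)<45)&(abs(b)<28)&(abs(k[0]*a+k[1]*b+k[2]-h)<2.5)
    S=s&True
    w=S&(col<110)&(abs(a)<20)&(abs(b)<20)
    W=P[w].mean(0); hh=98+k[2]+k@np.array([(W-[*c0,98])@ux,(W-[*c0,98])@uy,0])
    print(n,"slope b deg",np.degrees(np.arctan(k[1])),"a deg",np.degrees(np.arctan(k[0])),"h",98+k[2],"window",W,hh,w.sum(),"std",np.std(k[0]*a[S]+k[1]*b[S]+k[2]-h[S]),"ext a",np.percentile(a[(abs(k[0]*a+k[1]*b+k[2]-h)<2.5)&(abs(a)<60)&(abs(b)<35)],[.5,99.5]),"b",np.percentile(b[(abs(k[0]*a+k[1]*b+k[2]-h)<2.)&(abs(a)<60)&(abs(b)<40)],[.5,99.5]))
face("w1",(506.4,65.8));face("w3",(531.3,71.3));face("top0",(506.8,66));face("scene0",(509.6,62.6))
c=capture("wrist")
E
```

```text
w1 slope b deg 11.686624167476527 a deg -0.3368250361540143 h 83.72851744541968 window [509.50834272  48.62139867  80.07067621] 80.1232386115855 56 std 1.3419952506748465 ext a [-44.37041881  49.52197808] b [-22.2577716   24.28322826]
w3 slope b deg -26.854639867443034 a deg -0.049064827009758935 h 98.43788593878287 window [531.26791152  72.96865094  97.91113454] 97.60850501583789 457 std 0.6429729541939873 ext a [-44.1282326   44.75795256] b [-27.87038468  29.30845463]
top0 slope b deg -27.0549163651078 a deg 0.110450483968445 h 98.68779655914409 window [506.65379232  66.66376386  98.63389877] 98.34066110861458 123 std 1.0943569823925932 ext a [-44.57358936  44.5457488 ] b [-27.83328821  29.0864777 ]
scene0 slope b deg 11.570161398863613 a deg -1.654727499478012 h 81.87090923878117 window [nan nan nan] nan 0 std 1.2891426898440914 ext a [-43.58992472  51.22166369] b [-22.20789495  28.27304739]<stdin>:14: RuntimeWarning: Mean of empty slice.
  ret = um.true_divide(
```

Request:
play_rows([
  [0,0,0.3,0,0,0,-1],
  [0,0,0.7,0,0,0,-1],
  [0,0,0.8,0,0,0,-1],
  [0,0,0.8,0,0,0,-1],
  [0,0,0.6,0,0,0.3,-1],
  [0.2,-0.4,0.09,0,0,0.6,-1],
  [0.36,-0.8,0.09,0,0,0.6,-1],
  [0.36,-0.8,0.09,0,0,0.6,-1],
])

```text
time_s: 10.08
eef_pos: [481.9, 201.2, 157.3]
ee_rot: [0.0, 0.696, 0.718, 0.0]
force: [0.5, -0.2, -0.5]
grip_width: 0.144
```

Request:
play_rows([
  [0.36,-0.8,0.09,0,0,0.6,-1],
  [0.36,-0.8,0.09,0,0,0.6,-1],
  [0.22,-0.5,0,-0.3,-0.07,0.58,-1],
  [0.1,-0.32,0,-0.7,-0.15,0,-1],
  [0,0,0,-0.85,-0.18,0,-1],
  [0,0,0,-0.85,-0.18,0,-1],
  [0,0,0,-0.85,-0.18,0,-1],
  [0,0,0,-0.83,-0.19,0,-1],
])

```text
time_s: 10.75
eef_pos: [523.7, 105.0, 164.5]
ee_rot: [0.183, 0.611, 0.756, -0.146]
force: [0.5, -0.4, -1.1]
grip_width: 0.143
```

Request:
play_rows([
  [0,0,0,0,0,0,-1],
  [0,0,0,0,0,0,-1],
])

```text
time_s: 10.92
eef_pos: [523.2, 105.8, 163.5]
ee_rot: [0.18, 0.61, 0.758, -0.145]
force: [-0.7, -1.5, -0.8]
grip_width: 0.138
```

```bash
cat > d.py <<'E'
from h import *
th=np.radians(26.9);yaw=np.radians(12.2)
ux=np.array([np.cos(yaw),np.sin(yaw),0]);n=np.array([-np.sin(yaw)*np.sin(th),np.cos(yaw)*np.sin(th),np.cos(th)]);vy=np.cross(n,ux)
F=np.array([531.2,72.2,98.0])
if __name__=="__main__":
    s=sensors.sense(); M=Rq(s["ee_rot"]); d=s["eef_pos"]-F
    print("pos",s["eef_pos"],"face coords",d@ux,d@vy,d@n)
    T=np.c_[-vy if 0 else vy,ux,-n]; 
    T=np.c_[np.cross(ux,-n),ux,-n]
    print("rotvec fix units(6deg)",np.degrees(R.from_matrix(T@M.T).as_rotvec())/6, "force face",s["force"]@ux,s["force"]@vy,s["force"]@n,"tq",s["wrist_torque"],s["joints"])
E
python3 d.py; python3 - <<'E'
from h import *
snap("wrist","w5");snap("scene","s5")
a=cv2.imread("pics/w5.png");b=cv2.imread("pics/s5.png")[130:340,150:430]
cv2.imwrite("pics/c5.png",np.hstack([cv2.resize(a,(400,300)),cv2.resize(b,(400,300))]))
E
```

```text
pos [523.15235751 105.75029939 163.46079989] face coords -0.775883486678822 1.1442681321104047 73.98372872768913
rotvec fix units(6deg) [-0.0179542  -0.00785643 -0.01722196] force face -0.9958338587843445 -0.8705366749305955 -1.2886785079281557 tq [ 0.32943277  0.08298582 -0.03805894] [ 0.22807342  0.41759149  1.51830422 -0.4942794   1.25267673  0.18192969]
```

View pics/c5.png

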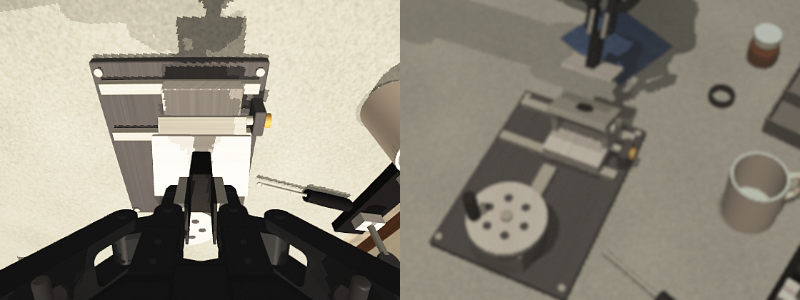

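```bash
cat > sl.py <<'E'
from d import *
import sys
def slide(fn,tol=6):
    s=sensors.sense(); c=snap("wrist",fn); P=cloud(c); Q=(P-s["eef_pos"])@Rq(s["ee_rot"])  # tool frame
    g=(abs(Q[...,0])<35)&(abs(Q[...,1])<45)&(abs(Q[...,2]-8.5)<tol)&(c["pixels"].min(-1)>90)
    q=Q[g]; k=np.linalg.lstsq(np.c_[q[:,:2],np.ones(len(q))],q[:,2],rcond=None)[0]
    print("tilt deg about jaw(y):",np.degrees(np.arctan(k[0])),"about x:",np.degrees(np.arctan(k[1])),"z0",k[2],len(q),"ext",q.min(0),q.max(0))
    print(cv2.minAreaRect(q[:,:2].astype(np.float32)))
slide(sys.argv[1])
E
python3 sl.py w6
```

```text
tilt deg about jaw(y): 0.07637788643140457 about x: -0.5738536759508084 z0 8.120923420338507 8262 ext [-24.21497889 -38.93981212   5.56780245] [26.38532206 37.54136845 14.37296265]
((1.0850677490234375, -0.6992225646972656), (50.600318908691406, 76.4810562133789), 0.0001957643689820543)
```

Request:
play_rows([
  [0.06,-0.18,-0.34,0,0,0,-1],
  [0.05,-0.2,-0.4,0,0,0,-1],
  [0.05,-0.2,-0.36,0,0,0,-1],
  [0,0,0,0,0,0,-1],
  [0,0,0,0,0,0,-1],
  [0,0,0,0,0,0,-1],
])

```text
time_s: 11.57
eef_pos: [530.5, 81.7, 121.3]
ee_rot: [0.182, 0.611, 0.757, -0.145]
force: [0.4, 0.2, -1.6]
grip_width: 0.141
```

```bash
python3 d.py; python3 - <<'E'
from d import *
c=snap("wrist","w7"); P=cloud(c); D=P-F; a,b,h=D@ux,D@vy,D@n
g=(abs(a)<60)&(abs(b)<40)&(abs(h)<4); q=np.c_[a[g],b[g],h[g]]
print("visible face",len(q), np.percentile(q,[1,50,99],axis=0))
g=(abs(a)<45)&(abs(b)<40)&(h>12)&(h<20)&(c["pixels"].min(-1)>90); q=np.c_[a[g],b[g],h[g]]
print("slide top",len(q),np.percentile(q,[1,50,99],axis=0))
a=c["pixels"][150:400,150:420,::-1]; cv2.imwrite("pics/w7c.png",cv2.resize(a,None,fx=2.4,fy=2.4,interpolation=2))
E
```

```text
pos [530.53777236  81.65075892 121.34173738] face coords 1.3499078826755433 -2.1979885268965553 25.058704847648578
rotvec fix units(6deg) [-0.01125935  0.02757628  0.00637557] force face 0.4532911931047818 0.7781374496858446 -1.4076344185951002 tq [ 0.26250984  0.08217741 -0.02858461] [ 0.18173921  0.45778662  1.578257   -0.51946787  1.14287346  0.19878775]
visible face 4043 [[-44.99628042 -28.41006915  -3.39848583]
 [ -3.43022163  25.59670306  -0.08364522]
 [ 44.48892861  32.79441101   1.45589208]]
slide top 8303 [[-36.58590048 -23.72503955  14.63096169]
 [  1.1743046    6.78729039  16.96452393]
 [ 38.1263871   23.95675753  18.53923264]]
```

View pics/w7c.png

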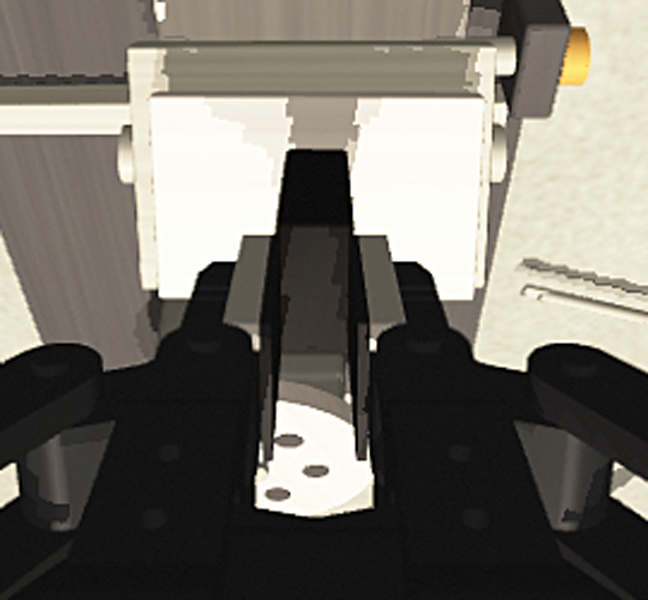

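Request:
play_rows([
  [-0.01,-0.05,-0.1,0,0,0,-1],
  [0,-0.05,-0.1,0,0,0,-1],
  [0,0,0,0,0,0,-1],
])

```text
time_s: 11.87
eef_pos: [529.3, 77.5, 111.6]
ee_rot: [0.181, 0.611, 0.757, -0.146]
force: [0.3, -0.1, -1.1]
grip_width: 0.143
```

Request:
play_rows([
  [0,-0.01,-0.022,0,0,0,-1],
  [0,-0.01,-0.022,0,0,0,-1],
  [0,0,0,0,0,0,-1],
])

```text
time_s: 12.12
eef_pos: [529.9, 77.6, 111.0]
ee_rot: [0.182, 0.611, 0.757, -0.145]
force: [-1.4, 4.5, 2.8]
grip_width: 0.143
```

```bash
python3 d.py
```

```text
pos [529.88580225  77.56616097 110.98695969] face coords -0.15051489017065545 -0.9506268270552116 14.08039684451296
rotvec fix units(6deg) [-0.0139285   0.02473868 -0.00364436] force face -0.45539022457684064 2.9164739154612724 4.598033710247426 tq [ 0.66456801  0.23061466 -0.02306744] [ 0.17420911  0.46621112  1.59569349 -0.52598661  1.11679803  0.20548771]
```

Request:
play_rows([
  [0,-0.011,-0.022,0,0,0,-1],
  [0,0,0,0,0,0,-1],
  [0,0,0,0,0,0,-1],
])

```text
time_s: 12.37
eef_pos: [530.0, 77.6, 110.8]
ee_rot: [0.182, 0.611, 0.757, -0.144]
force: [-4.1, 8.5, 9.8]
grip_width: 0.137
```

```bash
python3 d.py; cat > chk.py <<'E'
from d import *
import sys
c=snap("wrist",sys.argv[1]); P=cloud(c); D=P-F; a,b,h=D@ux,D@vy,D@n; px=c["pixels"].min(-1)
def fit(m,lab):
    k=None
    for _ in range(4):
        q=np.c_[a[m],b[m],np.ones(m.sum())]; k=np.linalg.lstsq(q,h[m],rcond=None)[0]
        m=m&(abs(k[0]*a+k[1]*b+k[2]-h)<1.2)
    print(lab,m.sum(),"slope a,b deg",np.degrees(np.arctan(k[:2])),"h0",k[2],"ext",np.percentile(a[m],[.5,99.5]),np.percentile(b[m],[.5,99.5]))
    print("   rect",cv2.minAreaRect(np.c_[a[m],b[m]].astype(np.float32)))
fit((abs(a)<37)&(abs(b)<28)&(abs(h-6)<2.5)&(px>90),"slide")
fit((abs(a)<47)&(b<40)&(b>-34)&(abs(h)<2)&((b>27)|(abs(a)>40)),"face")
E
python3 chk.py w8; python3 sl.py w9
```

```text
pos [529.9817029   77.61762328 110.84369108] face coords -0.04590481747502895 -0.8590229831735732 13.966218624065434
rotvec fix units(6deg) [-0.01745506  0.03375171 -0.00558205] force face -2.199509331949234 3.786711687637883 12.916674795157421 tq [ 0.75832292  0.60577398 -0.24544566] [ 0.17417269  0.46601207  1.59638094 -0.52615784  1.11536314  0.20602226]
slide 7377 slope a,b deg [-0.05157989 -0.16364904] h0 5.973150030818011 ext [-36.74274453  36.51456939] [-23.79605008  24.80768931]
   rect ((-0.06897354125976562, -0.058238983154296875), (50.56464767456055, 73.98157501220703), 89.8453369140625)
face 3093 slope a,b deg [-0.01364064 -0.25541399] h0 -0.034552583414427504 ext [-45.16021939  44.69065653] [-29.67932951  32.85179343]
   rect ((-0.22399139404296875, 1.153787612915039), (90.29552459716797, 63.695743560791016), 0.04464137554168701)
tilt deg about jaw(y): 2.2265168620963536 about x: 0.3449663885910379 z0 9.294545980760534 11380 ext [-29.83931734 -44.99528172   5.53848699] [33.54606821 44.76856419 14.49987347]
((1.9174270629882812, -0.13663482666015625), (89.74356842041016, 63.28883361816406), 89.82174682617188)
```

Request:
play_rows([
  [0,0.014,0.007,0,0,0,-1],
  [0,0,0,0,0,0,-1],
  [0,0,0,0,0,0,-1],
  [0,0,0,0,0,0,-1],
])

```text
time_s: 12.8
eef_pos: [529.9, 77.7, 110.9]
ee_rot: [0.182, 0.611, 0.757, -0.145]
force: [-2.6, 5.2, 7.4]
grip_width: 0.138
```

```bash
python3 d.py; python3 chk.py w10
```

```text
pos [529.92941607  77.65681721 110.86270611] face coords -0.08872814049900679 -0.8236084579660377 14.005507578959062
rotvec fix units(6deg) [-0.01006643  0.0282914  -0.00419967] force face -1.4042599019189093 1.6449433748406035 9.089826862157857 tq [ 0.50770108  0.37111103 -0.10975068] [ 0.17459056  0.46648459  1.59582068 -0.52662559  1.11644861  0.20636242]
slide 7376 slope a,b deg [-0.0195919  -0.25805163] h0 5.976737173520262 ext [-36.7036162   36.47175594] [-23.8470825   24.79839434]
   rect ((-0.1261444091796875, -0.01560211181640625), (50.47087860107422, 74.07950592041016), 89.57128143310547)
face 3056 slope a,b deg [-0.03675437 -0.26036697] h0 -0.04897318782951004 ext [-45.21669437  44.67893956] [-29.72670401  32.86990631]
   rect ((-0.25373077392578125, 1.2155513763427734), (90.3861312866211, 63.48707580566406), 0.013818733394145966)
```

```bash
python3 -c "
from rig import order; print(order.finish_job())"
```

```text
the job is handed in; nothing more can be done
None
```

I wound the carriage to its stop, then picked up the slide by its tab. I handed the job in at about 13 s, with the slide still held and pressed on the sloped face.

- **Winding:** I turned the handwheel clockwise by its crank pin, about 368° (about 25.5 mm of carriage travel). At the end the wrist force rose sharply to about 35 N, and a close-up then showed the carriage at the tip of the stop screw.
- **Placement:** The last check put the slide flush to within the camera noise. Its top was 6.0 mm above the face, which is the slide's thickness, and its slope matched the face to about 0.1°.
- **Centring and push:** It was about 0.1 mm off along the long side and roughly 1 mm off along the short side. The push was about 9 N along the face's normal.
- **Disagreements:** The scene camera read about 4 mm off the other two, so I used the top and wrist cameras. My first fit of the stage slope gave 26.0–26.4°. A cleaner fit gave 26.9°, which I used, and the contact check agreed with it.
- **Failed check:** One slide-tilt check at contact read 2.2°, but its measured area had taken in the face around the slide, so I discarded it.

I moved nothing else on the bench.

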